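# Fit the U-bolt that clamps a nest box board to its pole

### The arm

A 6-joint arm with a two-finger parallel gripper is mounted at the origin on the work surface. World frame = base frame: x ahead of the robot, y to its left, z up, the work surface at z = 0. Lengths are in m, angles in rad, forces in N, time in s.
With the tool pointing down it reaches from about 0.425 to 0.95 m from the base axis. Payload 3.5 kg.
Tool frame: the origin (TCP) lies at the very end of the fingers, on their centre line; the grasp point (between the pads) lies behind it (ctrl.grasp_offset is the z of the grasp point in the tool frame, in m); z points along the fingers, x is the direction in which the jaws open and shut, and the axes are right-handed (so a half turn about z gives the same grasp; the last joint's range is limited). The gripper opens to 85 mm and grips with 20 to 120 N. Pads are 22 mm wide; open, the fingers measure 114 mm over their backs; the gripper's body (76 mm by 85 mm) begins 54 mm behind the grasp point. The pads swing forward as they close: fully open they stand 13 mm farther back than shut.
Start: joints at [1.101, 0.286, 1.577, -0, 1.279, -0.15], TCP at [0.212, 0.641, 0.231] pointing down, gripper open.
Joint ranges: [-2.77, 2.77], [-0.9, 2.22], [0.21, 2.48], [-1.53, 4.67], [0.24, 2.81], [-2.84, 2.84]. Speed limits (rad/s): [2.79, 2.79, 3.14, 3.14, 3.14, 3.14].

### API

Orientations are given as a unit quaternion [x, y, z, w].
In Python, from plant import ctrl gives the robot as it stands.
- The arm moves only by the shell command python3 -m jog 'ROWS' [FORCE]. ROWS is JSON, a list of rows, each an object with "grip": the closure, from 0 (fully open) to 1 (shut); "xyz": the shift along the tool's x, y, z in m, a list of three; "dr": the turn, a rotation vector about the tool's x, y, z in rad, a list of three. A call has 1 to 12 rows; each row is the pose to reach, as a shift and turn from the pose commanded when the call began, along the tool's axes at that moment; what a row does not reach only later rows make up. A row lasts 1/12 s, in which the tool goes at most 41.7 mm and 7.16 degrees, less where a joint would pass 70% of its speed; a pose out of reach is approached as far as the arm can. A call with a gripper value outside its range is refused whole. The fingers move at their own pace and stop on an object; FORCE is the grip in N (left out, the last holds). Time passes only in rows, so rows that repeat a pose let the fingers close. It gives the time, the measured TCP pose, the force and the opening at its end, in the units of the state.
- ctrl.get_state(): the state, without advancing time (a new reading comes with each control period).
- ctrl.read_camera(name): name is "scene" or "top"; returns the picture (400x640x3 uint8, red, green, blue); there is no depth.
- ctrl.get_calibration(name): a dict with "mtx" (3x3 intrinsics, pixels), "k1" (the pictures are not rectified: a ray, as slopes to the right and down, at radius r is drawn at 1 + k1 r^2 times it, then the intrinsics apply), "R" (3x3) and "t" (3): a world point X has camera coordinates R X + t. Camera axes: x right, y down, z forward; pixel columns grow to the right and rows downward; lengths in m; the calibration is good to about 2 mm. A picture is of the moment at which its call begins. get_calibration takes no time and is no camera call.
- ctrl.sign_off(): hands the job in, once; it reports no verdict.
The state is a dict: "time": time; "qpos": joint angles; "dq": joint speeds; "joint_efforts": joint torques, N m; "eef_pos": TCP position; "tcp_rot": TCP orientation; "contact_force": force on the tool from outside, world axes, zero at the start; "wrist_torque": the same for the moment, N m; "opening": opening from 0.0 (shut) to 1.0 (fully open).
Only numpy, scipy, OpenCV 4.12 (cv2) and the standard library are available. Lean on these libraries where they do the work, as an engineer would, in place of code of your own. Each camera call takes 0.05 s, during which the arm holds its last target.

### The job

The nest box's pine back board lies on the sloping stand with a steel pole held across it. Take the large U-bolt off its wooden block, pass its two legs either side of the pole and through the two holes in the board, and push it fully home so that its bow rests on the pole, then let go of it. Leave the small U-bolt hanging where it is.

Things in the scene. Friction and masses are not known exactly. Their poses are not given: they have to be found in the camera images.
- ubolt_bow (a point): Large U-bolt to fit: 8 mm steel rod, loose, about 0.1 kg, hangs legs down astride the thicker block. 54 mm wide outside, 38 between legs, 90 tall; round tips; shoulders bevelled over 4 mm, legs straight below: grip outside the legs there or across the crossbar. Point: middle of the crossbar, on the rod's axis, 86 mm above the tips. x along the crossbar, z from legs to bow.
- block: Pine block 34 mm thick (its x), 90 mm long (its y), 90 mm high, fixed to the table, that the large U-bolt hangs over. Origin at the centre of its underside. It changes places with the thinner block from start to start.
- pole: Steel pole, 32 mm diameter, 260 mm long, fixed level across the sloping stand in two pine clamp blocks (20 mm thick, 100 mm either side of its middle). Origin: its middle, on its axis, 105 mm above the table. x straight up the slope, away from the robot; y along the pole; z square off the board: up, leaning 25 degrees towards the robot. Home, the U-bolt's crossbar axis is at z = 20 mm.
- board_face (a point): Pine board under the pole, fixed, 15 mm thick, 140 (x) by 150 mm (y). Point: on its top face under the pole's middle (17 mm from the pole's axis), axes as the pole's. Two 11 mm through holes at x = -23 and +23 mm, both at the same y, which is not reported: the board was put in by hand and y is anywhere from -12 to +12 mm. Feel for it with the leg tips. 40 mm free under the board.
- ubolt_small_bow (a point): Smaller U-bolt, too narrow for the pole (7 mm rod, 36 mm wide outside, 70 mm tall), hanging over a thinner fixed pine block (16 mm thick, 90 mm long, 90 mm high); leave it alone. Point: the middle of its crossbar; x along the crossbar, z up.
Mind the look-alikes: they are no part of the job. Leave any orange or yellow look-alike of the part that bears ubolt_bow alone.

How it is judged:
On the way, in this order (a step that is already met when the one before it is completed fails the run):
1. the large U-bolt has been lifted off its block (height (world z) of ubolt_bow above 0.12 m and distance of ubolt_bow from where it was at the start of the episode above 0.05 m), for 0.1 s.
2. both legs are astride the pole and 6 mm into the holes (x of ubolt_bow in the frame of pole between -0.008 and 0.008 m and y of ubolt_bow in the frame of pole between -0.02 and 0.02 m and z of ubolt_bow in the frame of pole below 0.063 m and angle between the z axis of ubolt_bow and the z axis of pole, either way round below 0.2 rad and angle between the x axis of ubolt_bow and the x axis of pole, either way round below 0.25 rad), for 0.1 s.
At the end, for the whole second after the job is handed in: The large U-bolt straddles the pole with both legs through the board's holes, its bow within 4 mm of resting on the pole, square to the board within 0.15 rad, released and at rest; the small U-bolt still hangs within 30 mm of where it was (x of ubolt_bow in the frame of pole between -0.008 and 0.008 m and y of ubolt_bow in the frame of pole between -0.02 and 0.02 m and z of ubolt_bow in the frame of pole between 0.01 and 0.024 m and angle between the z axis of ubolt_bow and the z axis of pole, either way round below 0.15 rad and angle between the x axis of ubolt_bow and the x axis of pole, either way round below 0.25 rad and linear speed of ubolt below 0.02 m/s and distance of ubolt_small_bow from where it was at the start of the episode below 0.03 m); the robot touches nothing.
It fails at once if the small U-bolt is displaced by more than 30 mm (distance of ubolt_small_bow from where it was at the start of the episode above 0.03 m).
It also fails if it takes over 58 s, if anything falls off the work surface, if the arm or the gripper's body presses on something with over 40 N, if the wrist force passes 120 N, or if a joint passes its speed limit or range.

## Working session

There is one attempt and no reset: what is moved stays moved. The work goes in short steps, Python scripts to look and compute and a shell command to move; the robot and the scene stay as the last step left them, time stands still between calls to the robot, and variables do not carry over. Pictures are saved under pics/ and viewed, and the job is handed in when it is done.

```bash
ls; mkdir -p pics; python3 - <<'E'
from plant import ctrl
import cv2
s=ctrl.get_state();print(s, ctrl.grasp_offset)
for n in("scene","top"):
    im=ctrl.read_camera(n);cv2.imwrite(f"pics/{n}0.png",im[:,:,::-1]);print(ctrl.get_calibration(n))
E
```

```text
pics
{'time': 0.0, 'qpos': array([ 1.10100850e+00,  2.87173581e-01,  1.57820915e+00,  7.65485362e-06,
        1.27861089e+00, -1.49986882e-01]), 'dq': array([ 4.61007587e-04, -6.90435548e-04, -2.56610887e-04,  2.96245812e-04,
        4.40111746e-04, -2.13478256e-05]), 'joint_efforts': array([-1.39627227e-04, -4.05987096e+01, -2.92625356e+01, -6.29195529e-05,
        5.82048131e-03, -8.69891380e-06]), 'eef_pos': array([0.21185839, 0.6401817 , 0.22992451]), 'tcp_rot': array([ 8.10671887e-01,  5.85499488e-01, -1.06897632e-03,  5.46314269e-04]), 'contact_force': array([ 0.34784573, -0.13944755,  0.19974091]), 'wrist_torque': array([-0.00988966,  0.01236372, -0.02009558]), 'opening': 1.0003990440610118} -0.0187
{'mtx': array([[422.89585501,   0.        , 319.05918664],
       [  0.        , 422.89585501, 205.86027259],
       [  0.        ,   0.        ,   1.        ]]), 'k1': -0.05652566485873319, 'R': array([[-0.03210122,  0.99944237, -0.00918988],
       [ 0.73782044,  0.01749364, -0.67477031],
       [-0.67423328, -0.02844143, -0.73797058]]), 't': array([-0.00882685, -0.33102795,  1.31580667])}
{'mtx': array([[431.89067333,   0.        , 315.97068058],
       [  0.        , 431.89067333, 200.95946179],
       [  0.        ,   0.        ,   1.        ]]), 'k1': -0.11129754996383462, 'R': array([[ 2.08579636e-03, -9.99934469e-01, -1.12564204e-02],
       [-9.92504261e-01, -6.94581977e-04, -1.22208061e-01],
       [ 1.22192234e-01,  1.14269464e-02, -9.92440670e-01]]), 't': array([0.05689773, 0.51180759, 1.12622246])}
```

View pics/scene0.png

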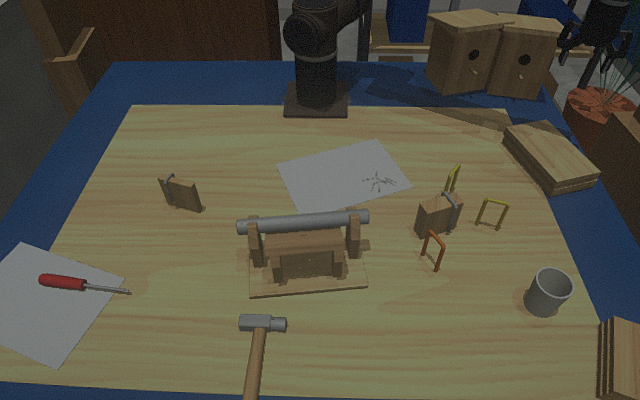

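View pics/top0.png

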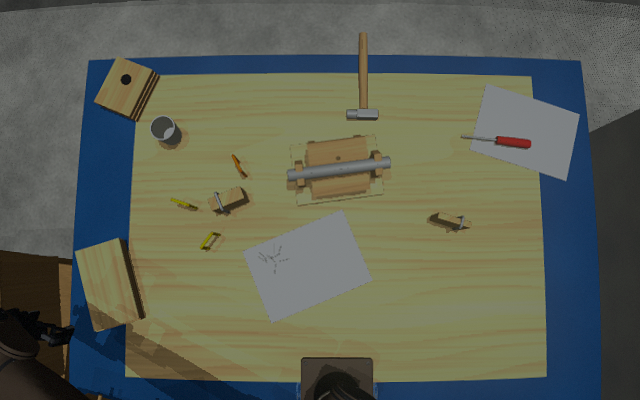

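The large U-bolt looks to be on the block at top (228,202) / scene (440,213). The small one is at top (450,222), the pole at top (338,168). Next I'll enlarge these.

```bash
python3 - <<'E'
import cv2,numpy as np
t=cv2.imread("pics/top0.png");s=cv2.imread("pics/scene0.png")
def c(im,x0,y0,w,h,k): 
    r=cv2.resize(im[y0:y0+h,x0:x0+w],None,fx=k,fy=k,interpolation=cv2.INTER_CUBIC)
    return cv2.convertScaleAbs(r,alpha=1.6)
cv2.imwrite("pics/a.png",np.hstack([c(t,190,175,65,75,6),c(s,405,180,65,75,6)]))
cv2.imwrite("pics/b.png",np.vstack([c(t,280,130,120,80,6)]))
cv2.imwrite("pics/c.png",np.vstack([c(s,230,195,145,105,5.5)]))
E
```

```text
(no output)
```

View pics/a.png

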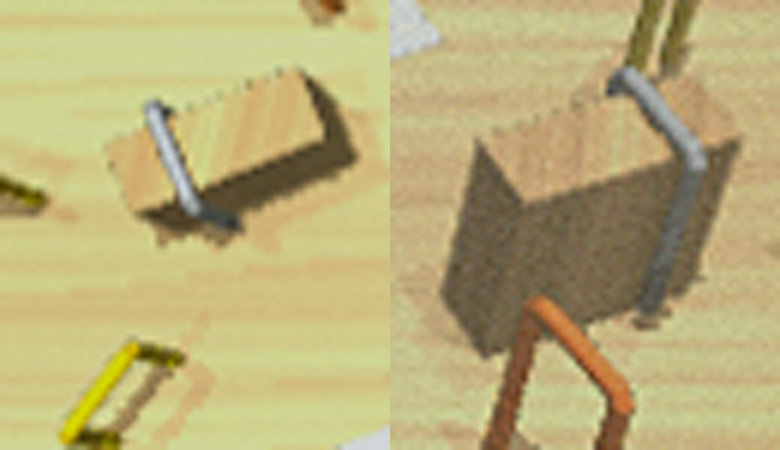

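View pics/b.png

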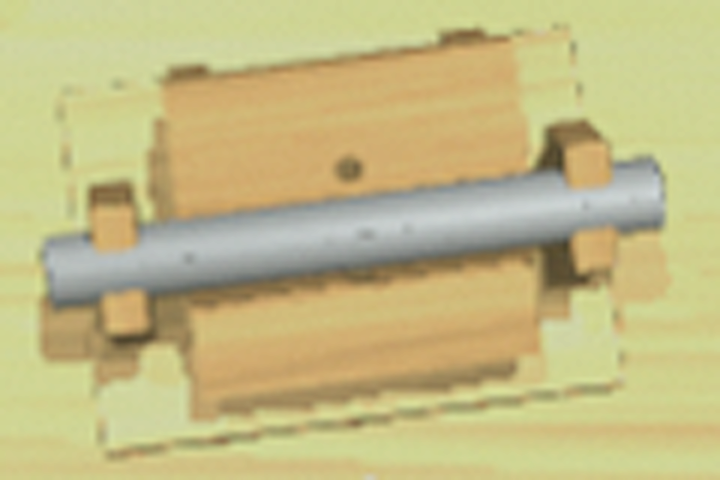

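View pics/c.png

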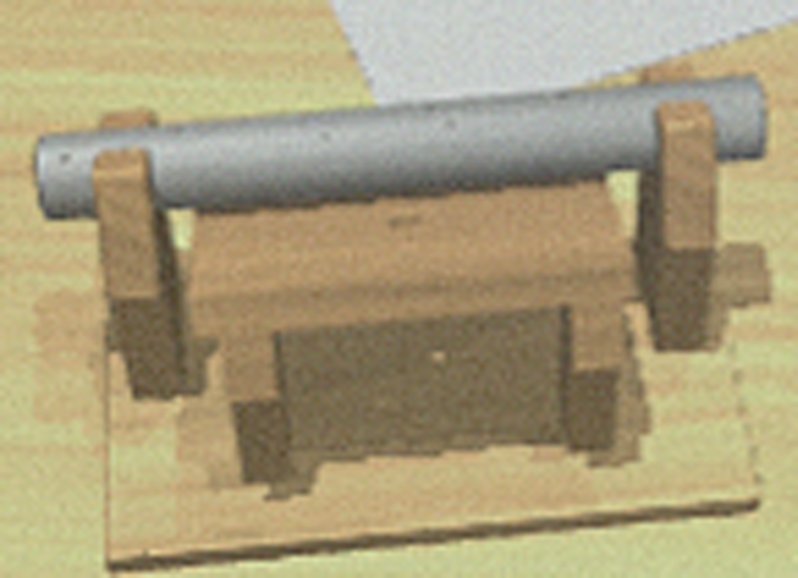

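```bash
cat > h.py <<'E'
from plant import ctrl
import numpy as np, cv2
from scipy.optimize import least_squares
from scipy.spatial.transform import Rotation as Ro
C={n:ctrl.get_calibration(n) for n in("scene","top")}
def proj(n,X):
    c=C[n];p=np.atleast_2d(X)@c["R"].T+c["t"];s=p[:,:2]/p[:,2:]
    s=s*(1+c["k1"]*(s**2).sum(1,keepdims=True))
    return s*c["mtx"][0,0]+c["mtx"][:2,2]
def onz(n,uv,z):
    f=lambda a:(proj(n,[a[0],a[1],z])[0]-uv)
    return least_squares(f,[.5,0.1]).x
def tri(uvs,uvt):
    r=least_squares(lambda a:np.r_[proj("scene",a)[0]-uvs,proj("top",a)[0]-uvt],[.5,.1,.1]);return r.x,r.fun
def crop(uv,x0,y0,k): return (np.array(uv,float)+.5)/k-.5+np.array([x0,y0])
E
cat > m1.py <<'E'
from h import *
T=lambda u,v:crop((u,v),190,175,6); S=lambda u,v:crop((u-390,v),405,180,6)
print("bolt ends", [ (onz("top",T(*a),.094).round(4), onz("scene",S(*b),.094).round(4), tri(S(*b),T(*a))) for a,b in(((155,108),(625,82)),((191,206),(692,155)))])
T=lambda u,v:crop((u,v),280,130,6); S=lambda u,v:crop((u,v),230,195,5.5)
for a,b in (((50,272),(38,177)),((655,195),(765,117))):
    print("pole",onz("top",T(*a),.105),onz("scene",S(*b),.105),tri(S(*b),T(*a)))
print("hole",tri(S(403,221),T(348,170)))
E
python3 m1.py
```

```text
bolt ends [(array([0.5255, 0.3148]), array([0.4908, 0.2944]), (array([0.51893904, 0.29309678, 0.12371989]), array([ 4.61359949, -0.25617735,  5.63755543,  0.92506929]))), (array([0.4834, 0.298 ]), array([0.526 , 0.3121]), (array([0.48958971, 0.3195243 , 0.05381728]), array([-3.75503685,  0.20871058, -4.50803751, -0.74494697])))]
pole [0.5691192  0.12797205] [ 0.60395573 -0.13426985] (array([ 0.5853635 , -0.03662157,  0.0804852 ]), array([50.73477969,  1.58243051, 64.27096406, -4.44116208]))
pole [ 0.6024762  -0.12817633] [0.56895452 0.12807293] (array([0.59300055, 0.03083303, 0.13197955]), array([-48.72274416,  -0.70311159, -62.34872197,   1.34470919]))
hole (array([ 0.61483738, -0.00081354,  0.09758724]), array([ 0.76232554,  0.01724468,  0.99407934, -0.04498998]))
```

```bash
cat > m2.py <<'E'
from h import *
T=lambda u,v:crop((u,v),190,175,6); S=lambda u,v:crop((u-390,v),405,180,6)
P=[onz("top",T(*a),.09) for a in((105,150),(290,70),(322,137),(140,213))]
Q=[onz("scene",S(*a),.09) for a in((480,140),(524,204),(740,138))]
P=np.array(P);Q=np.array(Q);print(P.round(4),P.mean(0),Q.round(4),(Q[0]+Q[2])/2)
d=P[0]-P[1];print(np.arctan2(d[1],d[0])-np.pi/2, np.linalg.norm(d)); d=P[3]-P[2];print(np.arctan2(d[1],d[0])-np.pi/2)
d=Q[2]-Q[1];print(np.arctan2(d[1],d[0])-np.pi/2,np.linalg.norm(d))
for n,uv in (("top",(238,163)),("top",(183,203)),("top",(203,247)),("top",(212,234)),("scene",(430,232)),("scene",(452,168))):
    print(n,uv,onz(n,uv,.09).round(3),onz(n,uv,.05).round(3))
E
python3 m2.py
```

```text
[[0.5079 0.337 ]
 [0.5425 0.2577]
 [0.5136 0.2432]
 [0.4808 0.3209]] [0.51120278 0.28970908] [[0.5168 0.2396]
 [0.5467 0.251 ]
 [0.5136 0.3323]] [0.51523021 0.28597155]
0.41126556885538923 0.08652909969906118
0.39868452401828214
0.3862270027251482 0.08781976098936879
top (238, 163) [0.603 0.259] [0.612 0.267]
top (183, 203) [0.499 0.4  ] [0.504 0.413]
top (203, 247) [0.386 0.344] [0.387 0.355]
top (212, 234) [0.42  0.322] [0.421 0.332]
scene (430, 232) [0.596 0.25 ] [0.563 0.262]
scene (452, 168) [0.405 0.329] [0.361 0.345]
```

```bash
cat > go.py <<'E'
from h import *
def togo(pos,R,fmt=True):
    s=ctrl.get_state();R0=Ro.from_quat(s["tcp_rot"])
    d=R0.inv().apply(np.array(pos)-s["eef_pos"]);dr=(R0.inv()*R).as_rotvec()
    print("t",s["time"],"xyz",d.round(4).tolist(),"dr",dr.round(4).tolist())
def down(yaw): # tool z down, x at yaw
    c,s=np.cos(yaw),np.sin(yaw);return Ro.from_matrix(np.array([[c,s,0],[s,-c,0],[0,0,-1]]).T)
E
python3 - <<'E'
from go import *
togo([.5065,.305,.15],down(.4))
E
```

```text
t 0.1 xyz [-0.2255, 0.3851, 0.0804] dr [0.0006, 0.0022, 0.851]
```

```bash
python3 -m jog '[{"grip":0.1,"xyz":[-0.1,0.17,0.0],"dr":[0,0,0.4]},{"grip":0.1,"xyz":[-0.2255,0.3851,0.05],"dr":[0,0,0.851]},{"grip":0.1,"xyz":[-0.2255,0.3851,0.05],"dr":[0,0,0.851]},{"grip":0.1,"xyz":[-0.2255,0.3851,0.05],"dr":[0,0,0.851]},{"grip":0.1,"xyz":[-0.2255,0.3851,0.05],"dr":[0,0,0.851]},{"grip":0.1,"xyz":[-0.2255,0.3851,0.05],"dr":[0,0,0.851]},{"grip":0.1,"xyz":[-0.2255,0.3851,0.05],"dr":[0,0,0.851]},{"grip":0.1,"xyz":[-0.2255,0.3851,0.08],"dr":[0,0,0.851]},{"grip":0.1,"xyz":[-0.2255,0.3851,0.08],"dr":[0,0,0.851]},{"grip":0.1,"xyz":[-0.2255,0.3851,0.08],"dr":[0,0,0.851]},{"grip":0.1,"xyz":[-0.2255,0.3851,0.08],"dr":[0,0,0.851]},{"grip":0.1,"xyz":[-0.2255,0.3851,0.08],"dr":[0,0,0.851]}]' 40
python3 - <<'E'
from go import *
togo([.5065,.305,.15],down(.4))
for n in("scene","top"):
    im=ctrl.read_camera(n)[:,:,::-1];cv2.imwrite(f"pics/{n}1.png",im)
def c(im,x0,y0,w,h,k): return cv2.convertScaleAbs(cv2.resize(im[y0:y0+h,x0:x0+w],None,fx=k,fy=k,interpolation=cv2.INTER_CUBIC),alpha=1.6)
cv2.imwrite("pics/d.png",np.hstack([c(cv2.imread("pics/top1.png"),170,150,95,120,4),c(cv2.imread("pics/scene1.png"),390,130,100,120,4)]))
E
```

```text
time: 1.1
eef_pos: [0.509, 0.3002, 0.1481]
tcp_rot: [0.981, 0.196, -0.002, 0.001]
contact_force: [-1.0, 0.4, -0.7]
opening: 0.901
t 1.1 xyz [-0.0005, -0.0054, -0.0019] dr [0.0021, 0.0043, -0.0061]
```

View pics/d.png

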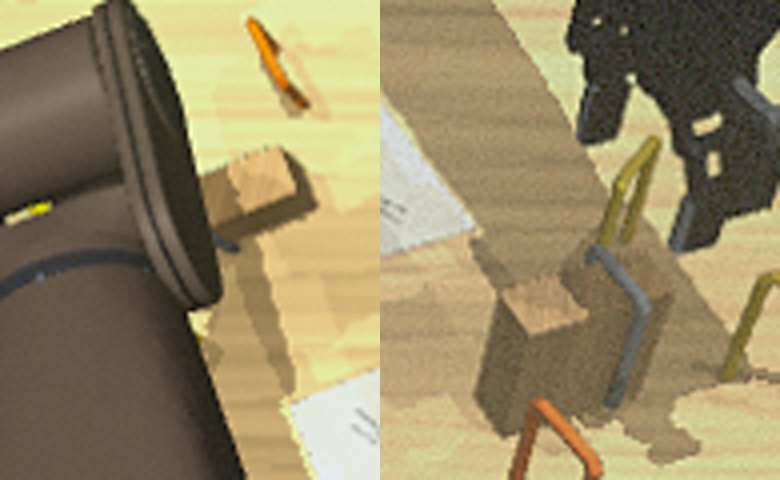

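```bash
python3 - <<'E'
from go import *
togo([.5065,.305,.15],down(.4))
s=ctrl.get_state();print(s["eef_pos"],s["contact_force"])
R=Ro.from_quat(s["tcp_rot"]);
for dz in(0,-.005,-.01):
  for dx in(-.043,0,.043): print(dz,dx,proj("scene",s["eef_pos"]+R.apply([dx,0,dz])).round(1))
print(proj("scene",[.5065,.305,.094]))
E
```

```text
t 1.2 xyz [-0.0001, -0.0009, 0.0] dr [-0.0004, 0.0026, -0.0032]
[0.50698386 0.30417475 0.1500144 ] [0.43513412 0.97480265 0.68328687]
0 -0.043 [[444.1 166.5]]
0 0 [[455.5 179.9]]
0 0.043 [[467.7 194.1]]
-0.005 -0.043 [[444.6 164.7]]
-0.005 0 [[456.1 178.1]]
-0.005 0.043 [[468.3 192.3]]
-0.01 -0.043 [[445.1 162.9]]
-0.01 0 [[456.7 176.3]]
-0.01 0.043 [[468.9 190.5]]
[[449.92443034 198.62685693]]
```

```bash
python3 -m jog '[{"grip":0.1,"xyz":[0,0,0.04]},{"grip":0.1,"xyz":[0,0,0.07]},{"grip":0.1,"xyz":[0,0,0.085]},{"grip":0.1,"xyz":[0,0,0.085]},{"grip":0.1,"xyz":[0,0,0.085]}]' 60
python3 - <<'E'
from go import *
im=ctrl.read_camera("scene")[:,:,::-1]
cv2.imwrite("pics/e.png",cv2.convertScaleAbs(cv2.resize(im[150:250,390:490],None,fx=6,fy=6,interpolation=cv2.INTER_CUBIC),alpha=1.6))
E
```

```text
invalid input at $[0]: expected keys grip, xyz, dr
```

View pics/e.png

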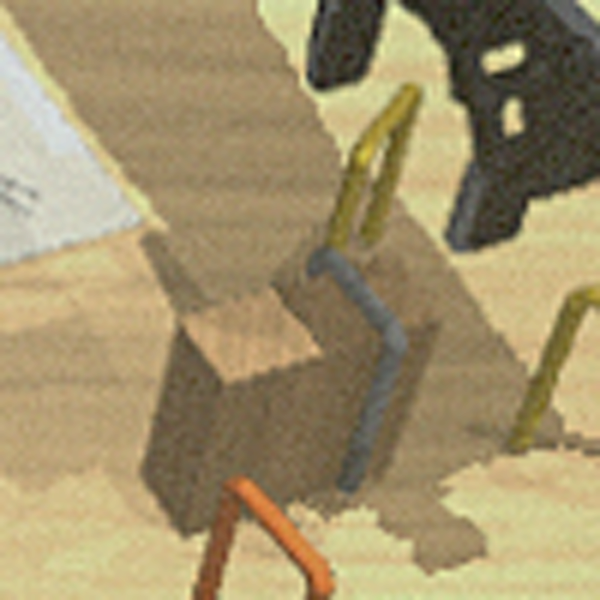

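```bash
python3 -m jog '[{"grip":0.1,"xyz":[0,0,0.04],"dr":[0,0,0]},{"grip":0.1,"xyz":[0,0,0.055],"dr":[0,0,0]},{"grip":0.1,"xyz":[0,0,0.07],"dr":[0,0,0]},{"grip":0.1,"xyz":[0,0,0.07],"dr":[0,0,0]}]' 60
python3 - <<'E'
from go import *
im=ctrl.read_camera("scene")[:,:,::-1]
cv2.imwrite("pics/e2.png",cv2.convertScaleAbs(cv2.resize(im[150:250,390:490],None,fx=6,fy=6,interpolation=cv2.INTER_CUBIC),alpha=1.6))
s=ctrl.get_state();print(s["eef_pos"],s["contact_force"])
E
```

```text
time: 1.58
eef_pos: [0.5034, 0.3062, 0.078]
tcp_rot: [0.98, 0.2, -0.003, 0.0]
contact_force: [-0.9, 0.3, -1.0]
opening: 0.899
[0.50468081 0.30652791 0.07992314] [0.30898999 0.54252687 0.72947845]
```

View pics/e2.png

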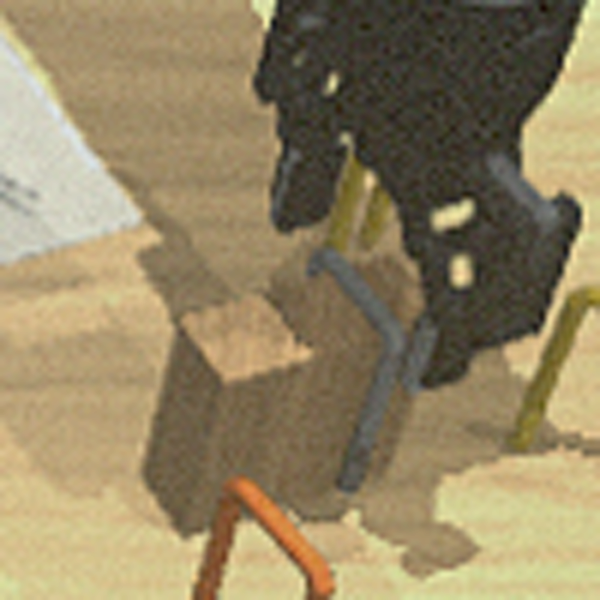

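```bash
python3 - <<'E'
from go import *
togo([.506,.304,.064],down(.4))
E
```

```text
t 1.6333 xyz [0.0003, 0.0028, 0.0159] dr [-0.0003, 0.0036, 0.0023]
```

```bash
python3 -m jog '[{"grip":0.1,"xyz":[0,0.003,0.015],"dr":[0,0,0]},{"grip":0.15,"xyz":[0,0.003,0.015],"dr":[0,0,0]},{"grip":0.2,"xyz":[0,0.003,0.015],"dr":[0,0,0]},{"grip":0.25,"xyz":[0,0.003,0.015],"dr":[0,0,0]},{"grip":0.3,"xyz":[0,0.003,0.015],"dr":[0,0,0]},{"grip":0.3,"xyz":[0,0.003,0.015],"dr":[0,0,0]}]' 20
python3 - <<'E'
from go import *
im=ctrl.read_camera("scene")[:,:,::-1]
cv2.imwrite("pics/e3.png",cv2.convertScaleAbs(cv2.resize(im[150:250,390:490],None,fx=6,fy=6,interpolation=cv2.INTER_CUBIC),alpha=1.6))
s=ctrl.get_state();print(s["eef_pos"],s["contact_force"],s["opening"])
E
```

```text
time: 2.13
eef_pos: [0.5086, 0.3033, 0.0676]
tcp_rot: [0.98, 0.199, 0.001, -0.0]
contact_force: [-0.1, -0.5, -0.5]
opening: 0.701
[0.50847136 0.30319506 0.06730142] [ 0.2799338  -0.12282095 -0.39709539] 0.6991020746618636
```

View pics/e3.png

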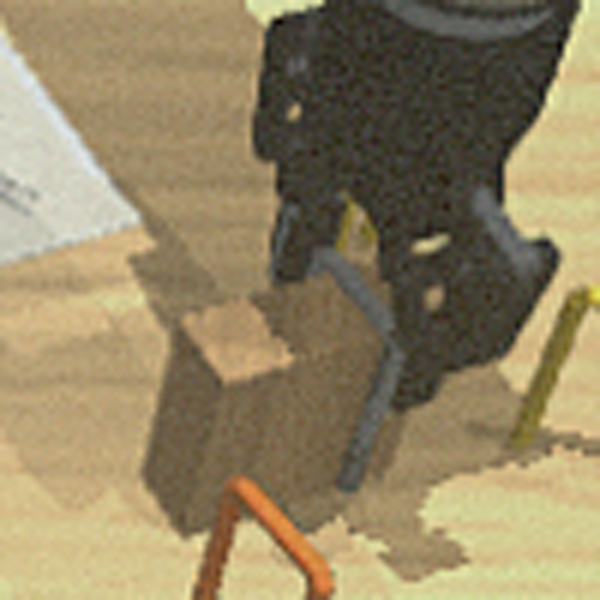

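```bash
python3 -m jog '[{"grip":0.3,"xyz":[0,0.003,0.002],"dr":[0,0,0]},{"grip":0.32,"xyz":[0,0.003,0.002],"dr":[0,0,0]},{"grip":0.35,"xyz":[0,0.003,0.002],"dr":[0,0,0]},{"grip":0.38,"xyz":[0,0.003,0.002],"dr":[0,0,0]},{"grip":0.4,"xyz":[0,0.003,0.002],"dr":[0,0,0]}]' 20
python3 - <<'E'
from go import *
im=ctrl.read_camera("scene")[:,:,::-1]
cv2.imwrite("pics/e4.png",cv2.convertScaleAbs(cv2.resize(im[150:250,390:490],None,fx=6,fy=6,interpolation=cv2.INTER_CUBIC),alpha=1.6))
s=ctrl.get_state();print(s["eef_pos"],s["contact_force"],s["opening"],s["wrist_torque"])
E
```

```text
time: 2.6
eef_pos: [0.509, 0.2998, 0.0643]
tcp_rot: [0.98, 0.199, -0.0, 0.0]
contact_force: [-1.0, -0.2, 1.6]
opening: 0.622
[0.50905879 0.29988614 0.06437714] [-0.43235739 -1.69678162  0.58335458] 0.6212644591131036 [-0.1738235   0.16458805  0.03072485]
```

View pics/e4.png

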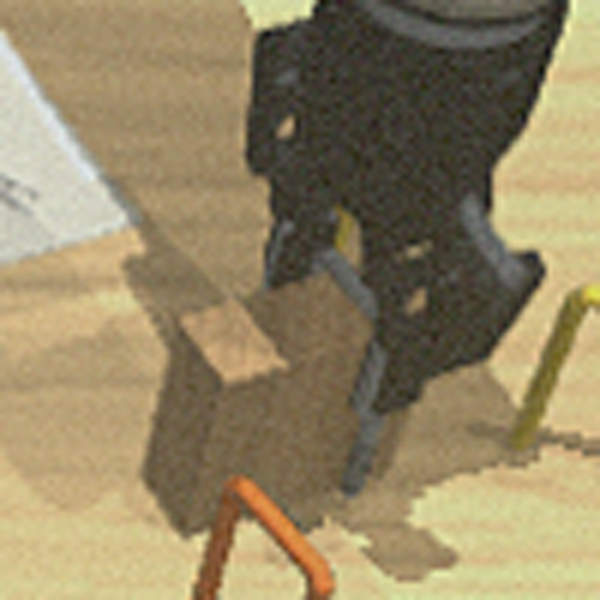

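```bash
python3 -m jog '[{"grip":0.6,"xyz":[0,0,0],"dr":[0,0,0]},{"grip":0.6,"xyz":[0,0,0],"dr":[0,0,0]},{"grip":0.6,"xyz":[0,0,-0.01],"dr":[0,0,0]},{"grip":0.6,"xyz":[0,0,-0.04],"dr":[0,0,0]},{"grip":0.6,"xyz":[0,0,-0.08],"dr":[0,0,0]},{"grip":0.6,"xyz":[0,0,-0.12],"dr":[0,0,0]},{"grip":0.6,"xyz":[0,0,-0.15],"dr":[0,0,0]},{"grip":0.6,"xyz":[0,0,-0.15],"dr":[0,0,0]}]' 80
python3 - <<'E'
from go import *
im=ctrl.read_camera("scene")[:,:,::-1]
cv2.imwrite("pics/e5.png",cv2.convertScaleAbs(cv2.resize(im[100:225,390:510],None,fx=5,fy=5,interpolation=cv2.INTER_CUBIC),alpha=1.6))
s=ctrl.get_state();print(s["eef_pos"],s["contact_force"],s["opening"],s["wrist_torque"])
E
```

```text
time: 3.32
eef_pos: [0.5132, 0.302, 0.2239]
tcp_rot: [0.98, 0.199, 0.008, -0.002]
contact_force: [1.1, 0.4, 0.5]
opening: 0.599
[0.51169075 0.30131748 0.21989625] [ 0.01494059  0.80604074 -0.89492779] 0.5976867378747782 [-0.00408928 -0.02954653  0.00342726]
```

View pics/e5.png

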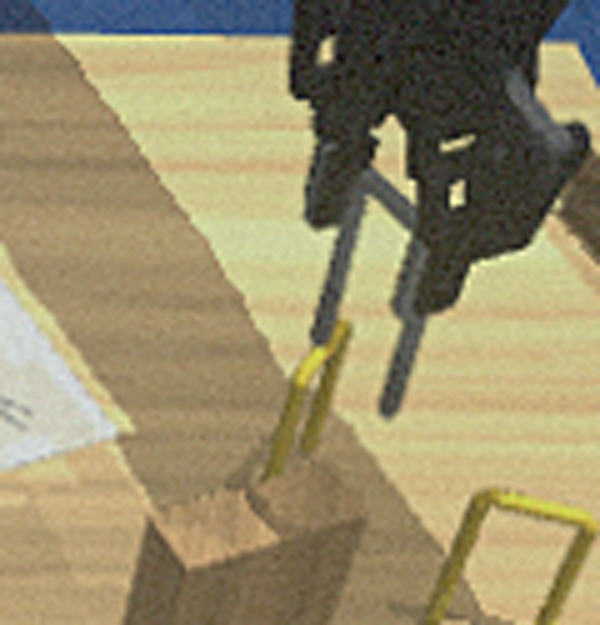

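```bash
python3 - <<'E'
from go import *
s=ctrl.get_state();R=Ro.from_quat(s["tcp_rot"]);p=s["eef_pos"]
im=ctrl.read_camera("scene")
S=lambda u,v:crop((u,v),390,100,5)
obs=[S(321,338),S(390,410),S(363,178)]
def model(a):
    dy,zb,phi,bu,bv=a
    B=Ro.from_rotvec([phi,0,0])
    pts=[[-.023,0,.086],[.023,0,.086],[-.023,0,0]]
    return proj("scene",p+R.apply(B.apply(pts)+[0,dy,zb]))+[bu,bv]
r=least_squares(lambda a:np.r_[(model(a)-obs).ravel(), a[0]/.004,(a[1]+.031)/.004,a[2]/.05,a[3:]/1.],np.zeros(5))
print(r.x.round(4),r.fun.round(2)); print(s["eef_pos"],R.as_matrix().round(3))
E
```

```text
[-0.0039 -0.0319  0.0507  0.5037 -0.1164] [ 0.27  0.45 -0.46  0.6  -0.31 -0.93 -0.98 -0.21  1.01  0.5  -0.12]
[0.51169075 0.30131748 0.21989625] [[ 0.921  0.39   0.01 ]
 [ 0.389 -0.921  0.004]
 [ 0.011  0.    -1.   ]]
```

```bash
cat >> go.py <<'E'
YAW=.13; PC=np.array([.586,-.001,.105])
def polef(yaw=YAW):
    c25,s25=np.cos(np.deg2rad(25)),np.sin(np.deg2rad(25));h=np.array([np.cos(yaw),np.sin(yaw),0]);u=np.array([0,0,1.])
    return np.array([c25*h+s25*u,np.cross(u,h),-s25*h+c25*u]).T
BT=np.array([0,-.002,-.0315]) # bow in tool
def bowgoal(x,y,z,yaw=YAW):
    P=polef(yaw);Rt=Ro.from_matrix(np.array([P[:,0],-P[:,1],-P[:,2]]).T)
    togo(PC+P@np.array([x,y,z])-Rt.apply(BT),Rt)
def bownow():
    s=ctrl.get_state();P=polef();R=Ro.from_quat(s["tcp_rot"])
    print("bow in pole",(P.T@(s["eef_pos"]+R.apply(BT)-PC)).round(4),"F pole",(P.T@s["contact_force"]).round(1),"M",(P.T@s["wrist_torque"]).round(2),"rot",(Ro.from_matrix(np.array([P[:,0],-P[:,1],-P[:,2]]).T).inv()*R).as_rotvec().round(3),"op",round(s["opening"],3),"t",s["time"])
E
python3 -c "
from go import *
bowgoal(0,-.004,.125);bownow()"
```

```text
t 3.4167 xyz [-0.0872, 0.3026, 0.0261] dr [-0.0596, 0.4295, 0.2656]
bow in pole [0.0268 0.3108 0.145 ] F pole [-0.9  0.4 -1.6] M [-0.01 -0.01 -0.04] rot [ 0.06  -0.429 -0.266] op 0.599 t 3.4167
```

```bash
python3 -m jog '[{"grip":0.6,"xyz":[-0.01,0.03,0],"dr":[-0.01,0.07,0.04]},{"grip":0.6,"xyz":[-0.02,0.065,0],"dr":[-0.02,0.15,0.09]},{"grip":0.6,"xyz":[-0.03,0.105,0],"dr":[-0.03,0.22,0.14]},{"grip":0.6,"xyz":[-0.04,0.14,0.003],"dr":[-0.04,0.3,0.19]},{"grip":0.6,"xyz":[-0.055,0.18,0.006],"dr":[-0.05,0.36,0.22]},{"grip":0.6,"xyz":[-0.065,0.22,0.01],"dr":[-0.06,0.4295,0.2656]},{"grip":0.6,"xyz":[-0.078,0.26,0.018],"dr":[-0.06,0.4295,0.2656]},{"grip":0.6,"xyz":[-0.0872,0.295,0.0261],"dr":[-0.06,0.4295,0.2656]},{"grip":0.6,"xyz":[-0.0872,0.3026,0.0261],"dr":[-0.06,0.4295,0.2656]},{"grip":0.6,"xyz":[-0.0872,0.3026,0.0261],"dr":[-0.06,0.4295,0.2656]},{"grip":0.6,"xyz":[-0.0872,0.3026,0.0261],"dr":[-0.06,0.4295,0.2656]},{"grip":0.6,"xyz":[-0.0872,0.3026,0.0261],"dr":[-0.06,0.4295,0.2656]}]'
python3 - <<'E'
from go import *
bownow()
for n in("scene","top"):
    im=ctrl.read_camera(n)[:,:,::-1];cv2.imwrite(f"pics/{n}2.png",im)
im=cv2.imread("pics/scene2.png")
cv2.imwrite("pics/f.png",cv2.convertScaleAbs(cv2.resize(im[110:260,235:370],None,fx=4,fy=4,interpolation=cv2.INTER_CUBIC),alpha=1.6))
im=cv2.imread("pics/top2.png")
cv2.imwrite("pics/g.png",cv2.convertScaleAbs(cv2.resize(im[120:220,270:400],None,fx=5,fy=5,interpolation=cv2.INTER_CUBIC),alpha=1.6))
E
```

```text
time: 4.42
eef_pos: [0.546, -0.0113, 0.187]
tcp_rot: [0.975, 0.064, 0.213, -0.014]
contact_force: [0.3, 0.7, -1.2]
opening: 0.603
bow in pole [-0.0024 -0.003   0.1231] F pole [-0.2  0.7 -1.2] M [0.02 0.31 0.05] rot [ 0.    -0.006 -0.001] op 0.603 t 4.4167
```

View pics/f.png

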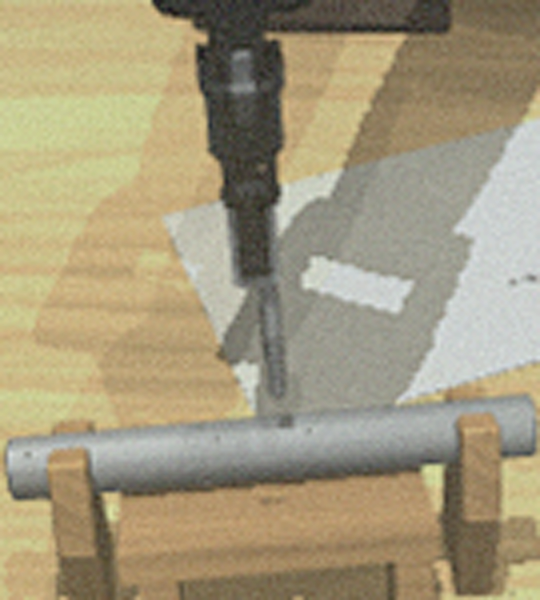

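View pics/g.png

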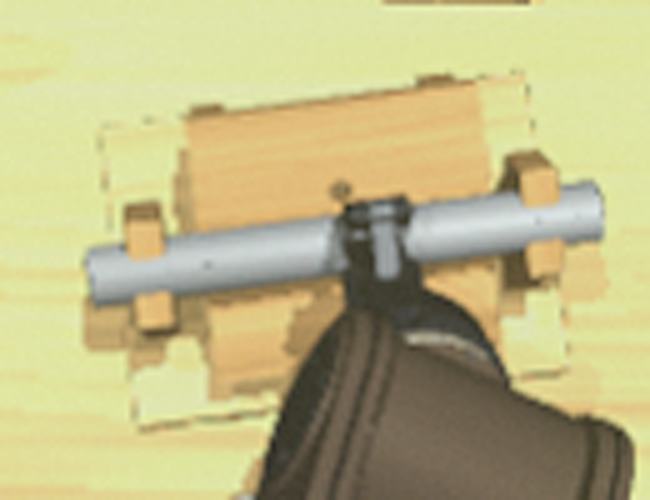

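```bash
python3 - <<'E'
from go import *
im=cv2.imread("pics/scene2.png")
cv2.imwrite("pics/f2.png",cv2.convertScaleAbs(cv2.resize(im[145:245,270:340],None,fx=8,fy=6,interpolation=cv2.INTER_CUBIC),alpha=2))
im=cv2.imread("pics/top2.png")
cv2.imwrite("pics/g2.png",cv2.convertScaleAbs(cv2.resize(im[150:190,325:365],None,fx=14,fy=14,interpolation=cv2.INTER_CUBIC),alpha=2))
s=ctrl.get_state();R=Ro.from_quat(s["tcp_rot"]);p=s["eef_pos"]
for n,q in(("finger axis line",[[.03,0,-.05],[.03,0,0]]),("leg",[[.023,-.002,0],[.023,-.002,.05]])):
    print(n,((proj("scene",p+R.apply(q))-[235,110]+.5)*4-.5).round(1), proj("top",p+R.apply(q)).round(1))
E
```

```text
finger axis line [[251.7 187. ]
 [259.1 291.3]] [[345.6 170.7]
 [343.3 165.6]]
leg [[262.7 286. ]
 [269.6 384.6]] [[342.7 168.6]
 [340.6 163.9]]
```

View pics/f2.png

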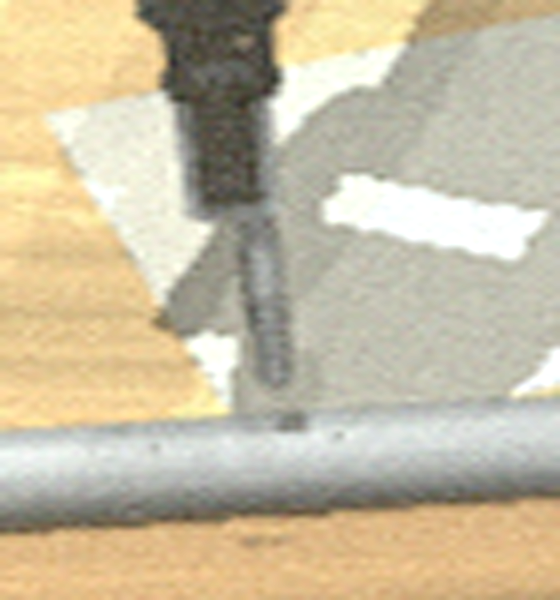

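View pics/g2.png

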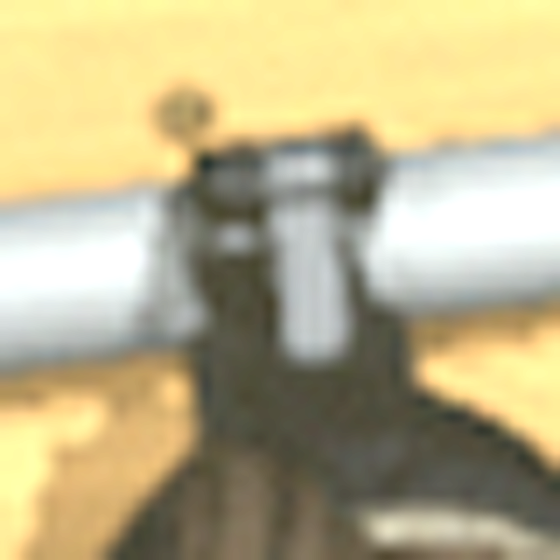

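```bash
python3 - <<'E'
from go import *
p=np.array([.51169,.30132,.2199]);R=Ro.from_matrix(np.array([[.921,.39,.01],[.389,-.921,.004],[.011,0,-1]]))
f=lambda q:((proj("scene",p+R.apply(q))-[390,100]+.5)*5-.5).round(0).tolist()
for z in (-.004,0):
    print("back outline",f([[.0415,-.011,z],[.0415,.011,z],[.027,.011,z],[-.027,.011,z],[-.027,-.011,z],[-.0415,.011,z]]))
for dy in(-.008,0,.008): print(dy,"near leg",f([[.023,dy,0],[.023,dy,.0545]]),"far",f([[-.023,dy,0],[-.023,dy,.0545]]),"bow",f([[-.023,dy,-.0315],[.023,dy,-.0315]]))
s=ctrl.get_state();R=Ro.from_quat(s["tcp_rot"]);p=s["eef_pos"]
f=lambda q:proj("top",p+R.apply(q)).round(1).tolist()
for dy in(-.01,0,): print(dy,"top bow",f([[-.023,dy,-.0315],[.023,dy,-.0315],[.023,dy,0],[.023,dy,.0545]]))
print("fing",f([[.0415,-.011,0],[.0415,.011,0]]))
E
```

```text
back outline [[458.0, 330.0], [408.0, 345.0], [385.0, 321.0], [304.0, 235.0], [352.0, 221.0], [284.0, 213.0]]
back outline [[455.0, 338.0], [405.0, 353.0], [383.0, 329.0], [302.0, 243.0], [350.0, 229.0], [281.0, 221.0]]
-0.008 near leg [[419.0, 310.0], [384.0, 415.0]] far [[349.0, 237.0], [319.0, 342.0]] bow [[368.0, 172.0], [440.0, 244.0]]
0 near leg [[401.0, 315.0], [367.0, 420.0]] far [[332.0, 242.0], [302.0, 347.0]] bow [[350.0, 177.0], [422.0, 250.0]]
0.008 near leg [[383.0, 320.0], [350.0, 425.0]] far [[314.0, 247.0], [286.0, 352.0]] bow [[332.0, 182.0], [404.0, 255.0]]
-0.01 top bow [[342.8, 191.8], [340.6, 172.3], [339.3, 169.1], [337.2, 163.9]]
0 top bow [[347.1, 191.2], [345.0, 171.7], [343.6, 168.5], [341.3, 163.4]]
fing [[338.0, 161.4], [347.5, 160.2]]
```

```bash
python3 - <<'E'
from go import *
P=polef();bownow()
def ypole(n,u,x,z): # match u coordinate
    return least_squares(lambda y:proj(n,PC+P@np.array([x,y[0],z]))[0][0]-u,[0.]).x[0]
def full(n,uv,z): 
    r=least_squares(lambda a:proj(n,PC+P@np.array([a[0],a[1],z]))[0]-uv,[0.,0.]);return r.x
print("hole scene",[full("scene",(u,235),-.017).round(4) for u in(302.3,303.3)],"hole top",full("top",(338.2,157.9),-.017).round(4))
s=ctrl.get_state();R=Ro.from_quat(s["tcp_rot"]);p=s["eef_pos"]
for zt,u in((-.005,302.0),(.054,304.6)):
    q=P.T@(p+R.apply([.023,0,zt])-PC); y=ypole("scene",u,q[0],q[2]); print("leg at tool z",zt,"pole",q.round(4),"scene y",round(y,4),"dy",-(y-q[1]))
q=P.T@(p+R.apply([.0415,0,-.01])-PC);print("finger",q[1],ypole("scene",298.5,q[0],q[2]))
# pole end check
S=lambda u,v:crop((u,v),230,195,5.5);T=lambda u,v:crop((u,v),280,130,6)
for n,uv in(("scene",S(38,177)),("scene",S(765,117)),("top",T(50,272)),("top",T(655,195))):
    print(n,full(n,uv,0).round(4))
E
```

```text
bow in pole [-0.0016 -0.0027  0.1237] F pole [-0.2 -0.1 -1.1] M [ 0.01  0.26 -0.02] rot [-0.    -0.005 -0.003] op 0.598 t 4.5167
hole scene [array([ 0.0269, -0.0062]), array([ 0.0273, -0.0043])] hole top [ 0.0233 -0.0025]
leg at tool z -0.005 pole [ 0.0212 -0.0046  0.0971] scene y 0.0009 dy -0.005499066197126848
leg at tool z 0.054 pole [ 0.021  -0.0046  0.0381] scene y 0.0021 dy -0.0066597228614495504
finger -0.004558431715459221 -0.006034987116406706
scene [ 0.001  -0.1344]
scene [-0.0003  0.1302]
top [-0.      0.1301]
top [-0.0002 -0.1283]
```

```bash
sed -i 's/^BT=.*/BT=np.array([0,-.008,-.030])/' go.py; python3 -c "
from go import *
bownow();bowgoal(0,-.0037,.105)"
```

```text
bow in pole [-0.0017  0.0033  0.1222] F pole [-0.2 -0.1 -1.1] M [ 0.01  0.26 -0.02] rot [-0.    -0.005 -0.003] op 0.598 t 4.5167
t 4.5167 xyz [0.0018, 0.007, 0.0172] dr [0.0001, 0.0048, 0.0025]
```

```bash
python3 -m jog '[{"grip":0.6,"xyz":[0.002,0.007,0.005],"dr":[0,0.005,0.002]},{"grip":0.6,"xyz":[0.002,0.007,0.015],"dr":[0,0.005,0.002]},{"grip":0.6,"xyz":[0.002,0.007,0.017],"dr":[0,0.005,0.002]},{"grip":0.6,"xyz":[0.002,0.007,0.017],"dr":[0,0.005,0.002]},{"grip":0.6,"xyz":[0.002,0.007,0.017],"dr":[0,0.005,0.002]}]'
python3 - <<'E'
from go import *
for n in("scene","top"):
    im=ctrl.read_camera(n)[:,:,::-1];cv2.imwrite(f"pics/{n}3.png",im)
im=cv2.imread("pics/scene3.png")
cv2.imwrite("pics/f3.png",cv2.convertScaleAbs(cv2.resize(im[145:245,270:340],None,fx=8,fy=6,interpolation=cv2.INTER_CUBIC),alpha=2))
bownow();bowgoal(0,-.0037,.075)
E
```

```text
time: 4.93
eef_pos: [0.5563, -0.018, 0.1729]
tcp_rot: [0.974, 0.063, 0.216, -0.014]
contact_force: [-0.1, -0.9, -1.6]
opening: 0.601
bow in pole [ 0.0005 -0.0052  0.1055] F pole [-0.9 -0.5 -1.1] M [-0.06  0.32 -0.02] rot [-0.001  0.001  0.001] op 0.599 t 5.0333
t 5.0333 xyz [-0.0005, -0.0016, 0.0305] dr [0.0015, -0.001, -0.0013]
```

View pics/f3.png

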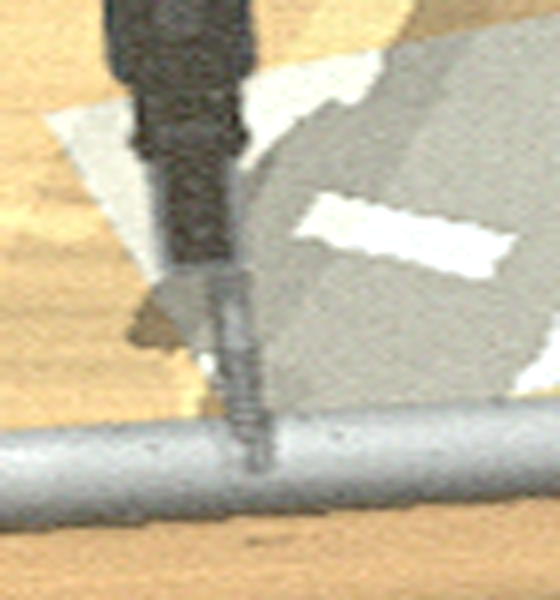

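```bash
python3 -m jog '[{"grip":0.6,"xyz":[-0.0005,0.001,0.008],"dr":[0,0,0]},{"grip":0.6,"xyz":[-0.0005,0.001,0.016],"dr":[0,0,0]},{"grip":0.6,"xyz":[-0.0005,0.001,0.024],"dr":[0,0,0]},{"grip":0.6,"xyz":[-0.0005,0.001,0.028],"dr":[0,0,0]},{"grip":0.6,"xyz":[-0.0005,0.001,0.028],"dr":[0,0,0]},{"grip":0.6,"xyz":[-0.0005,0.001,0.028],"dr":[0,0,0]}]'
python3 - <<'E'
from go import *
for n in("scene","top"):
    im=ctrl.read_camera(n)[:,:,::-1];cv2.imwrite(f"pics/{n}4.png",im)
im=cv2.imread("pics/scene4.png")
cv2.imwrite("pics/f4.png",cv2.convertScaleAbs(cv2.resize(im[165:245,270:340],None,fx=8,fy=7,interpolation=cv2.INTER_CUBIC),alpha=2))
bownow();bowgoal(0,-.006,.070)
E
```

```text
time: 5.53
eef_pos: [0.5677, -0.0178, 0.1473]
tcp_rot: [0.974, 0.063, 0.216, -0.014]
contact_force: [-0.2, 0.1, -1.1]
opening: 0.601
bow in pole [ 0.0001 -0.0064  0.0776] F pole [-0.7 -0.2 -0.7] M [-0.01  0.31 -0.07] rot [-0.002  0.001  0.001] op 0.597 t 5.6333
t 5.6333 xyz [-0.0002, -0.0005, 0.0076] dr [0.0016, -0.0013, -0.0014]
```

View pics/f4.png

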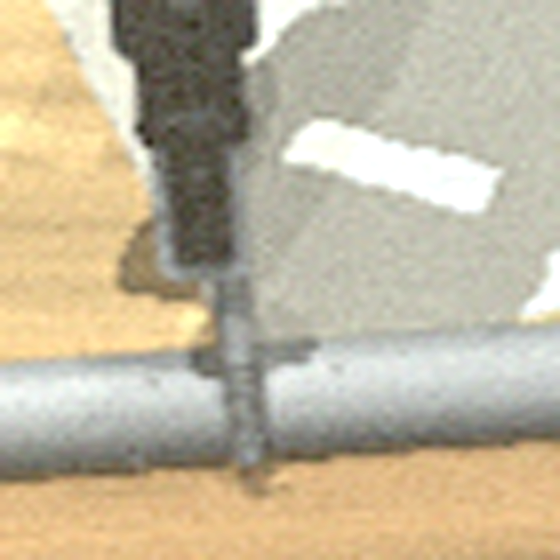

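```bash
python3 -m jog '[{"grip":0.6,"xyz":[0,-0.0018,0.003],"dr":[0,0,0]},{"grip":0.6,"xyz":[0,-0.0018,0.006],"dr":[0,0,0]},{"grip":0.6,"xyz":[0,-0.0018,0.009],"dr":[0,0,0]},{"grip":0.6,"xyz":[0,-0.0018,0.009],"dr":[0,0,0]},{"grip":0.6,"xyz":[0,-0.0018,0.009],"dr":[0,0,0]}]'
python3 - <<'E'
from go import *
im=ctrl.read_camera("scene")[:,:,::-1]
cv2.imwrite("pics/f5.png",cv2.convertScaleAbs(cv2.resize(im[165:245,270:340],None,fx=8,fy=7,interpolation=cv2.INTER_CUBIC),alpha=2))
bownow();bowgoal(0,-.006,.070)
E
```

```text
time: 6.05
eef_pos: [0.5713, -0.0155, 0.1395]
tcp_rot: [0.974, 0.063, 0.216, -0.014]
contact_force: [0.1, 0.2, -1.2]
opening: 0.6
bow in pole [-0.0003 -0.0045  0.0683] F pole [-0.7  0.7 -1.1] M [ 0.04  0.33 -0.02] rot [-0.001  0.     0.001] op 0.599 t 6.1
t 6.1 xyz [0.0003, 0.0015, -0.0016] dr [0.0013, -0.0005, -0.0015]
```

View pics/f5.png

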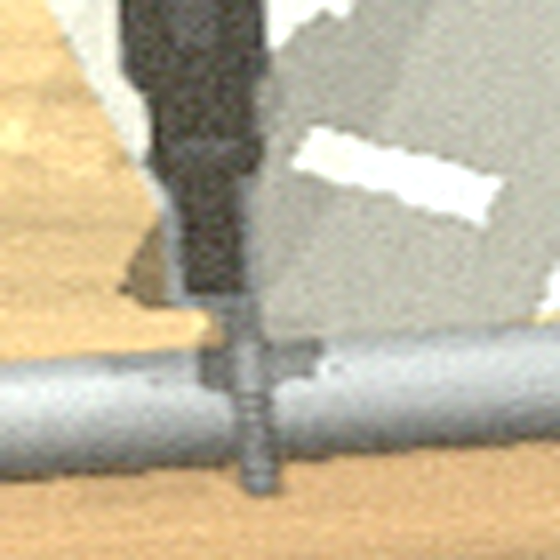

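```bash
python3 -m jog '[{"grip":0.6,"xyz":[0.0003,0,0.002],"dr":[0,0,0]},{"grip":0.6,"xyz":[0.0003,0,0.003],"dr":[0,0,0]},{"grip":0.6,"xyz":[0.0003,0,0.004],"dr":[0,0,0]},{"grip":0.6,"xyz":[0.0003,0,0.004],"dr":[0,0,0]}]'
python3 -c "
from go import *
bownow()"
```

```text
time: 6.43
eef_pos: [0.5734, -0.0151, 0.1362]
tcp_rot: [0.974, 0.062, 0.216, -0.014]
contact_force: [-0.1, 1.6, -0.6]
opening: 0.604
bow in pole [ 0.0001 -0.0043  0.0643] F pole [-0.1  1.6 -0.6] M [ 0.45  0.17 -0.08] rot [-0.001  0.001  0.002] op 0.604 t 6.4333
```

```bash
python3 -m jog '[{"grip":0.6,"xyz":[0,-0.0005,0.002],"dr":[0,0,0]},{"grip":0.6,"xyz":[0,-0.0005,0.004],"dr":[0,0,0]},{"grip":0.6,"xyz":[0,-0.0005,0.006],"dr":[0,0,0]},{"grip":0.6,"xyz":[0,-0.0005,0.006],"dr":[0,0,0]}]'
python3 -c "
from go import *
bownow()"
```

```text
time: 6.77
eef_pos: [0.5759, -0.0145, 0.1305]
tcp_rot: [0.974, 0.062, 0.216, -0.014]
contact_force: [0.9, 1.8, -1.2]
opening: 0.599
bow in pole [ 0.0001 -0.004   0.0581] F pole [ 0.5  1.7 -1.6] M [ 0.46  0.15 -0.05] rot [-0.001  0.001  0.002] op 0.599 t 6.7667
```

```bash
python3 -m jog '[{"grip":0.6,"xyz":[0,-0.0008,0.003],"dr":[0,0,0]},{"grip":0.6,"xyz":[0,-0.0008,0.006],"dr":[0,0,0]},{"grip":0.6,"xyz":[0,-0.0008,0.010],"dr":[0,0,0]},{"grip":0.6,"xyz":[0,-0.0008,0.014],"dr":[0,0,0]},{"grip":0.6,"xyz":[0,-0.0008,0.018],"dr":[0,0,0]},{"grip":0.6,"xyz":[0,-0.0008,0.018],"dr":[0,0,0]}]'
python3 -c "
from go import *
bownow()"
```

```text
time: 7.27
eef_pos: [0.5833, -0.0128, 0.1136]
tcp_rot: [0.974, 0.062, 0.216, -0.014]
contact_force: [0.5, 1.0, -1.7]
opening: 0.601
bow in pole [-0.0002 -0.0033  0.0396] F pole [-0.2  1.  -1.8] M [ 0.19  0.27 -0.05] rot [-0.001  0.     0.002] op 0.601 t 7.2667
```

```bash
python3 -m jog '[{"grip":0.6,"xyz":[0,-0.0003,0.004],"dr":[0,0,0]},{"grip":0.6,"xyz":[0,-0.0003,0.008],"dr":[0,0,0]},{"grip":0.6,"xyz":[0,-0.0003,0.012],"dr":[0,0,0]},{"grip":0.6,"xyz":[0,-0.0003,0.015],"dr":[0,0,0]},{"grip":0.6,"xyz":[0,-0.0003,0.0165],"dr":[0,0,0]},{"grip":0.6,"xyz":[0,-0.0003,0.0165],"dr":[0,0,0]}]'
python3 -c "
from go import *
bownow()"
```

```text
time: 7.77
eef_pos: [0.5901, -0.0117, 0.0991]
tcp_rot: [0.974, 0.063, 0.216, -0.014]
contact_force: [0.6, -0.7, -1.4]
opening: 0.596
bow in pole [-0.     -0.0031  0.0235] F pole [-0.1 -0.8 -1.5] M [-0.04  0.31  0.02] rot [-0.001  0.     0.002] op 0.596 t 7.7667
```

```bash
python3 -m jog '[{"grip":0.6,"xyz":[0,0,0.002],"dr":[0,0,0]},{"grip":0.6,"xyz":[0,0,0.003],"dr":[0,0,0]},{"grip":0.6,"xyz":[0,0,0.004],"dr":[0,0,0]},{"grip":0.6,"xyz":[0,0,0.004],"dr":[0,0,0]}]'
python3 - <<'E'
from go import *
bownow()
im=ctrl.read_camera("scene")[:,:,::-1]
cv2.imwrite("pics/f6.png",cv2.convertScaleAbs(cv2.resize(im[175:285,250:360],None,fx=5.4,fy=5.4,interpolation=cv2.INTER_CUBIC),alpha=2))
E
```

```text
time: 8.1
eef_pos: [0.592, -0.0115, 0.0966]
tcp_rot: [0.974, 0.063, 0.216, -0.013]
contact_force: [-4.3, -0.4, 2.8]
opening: 0.603
bow in pole [ 0.0006 -0.0032  0.0205] F pole [-2.7  0.2  4.4] M [0.03 0.61 0.01] rot [-0.001  0.001  0.001] op 0.603 t 8.1
```

View pics/f6.png

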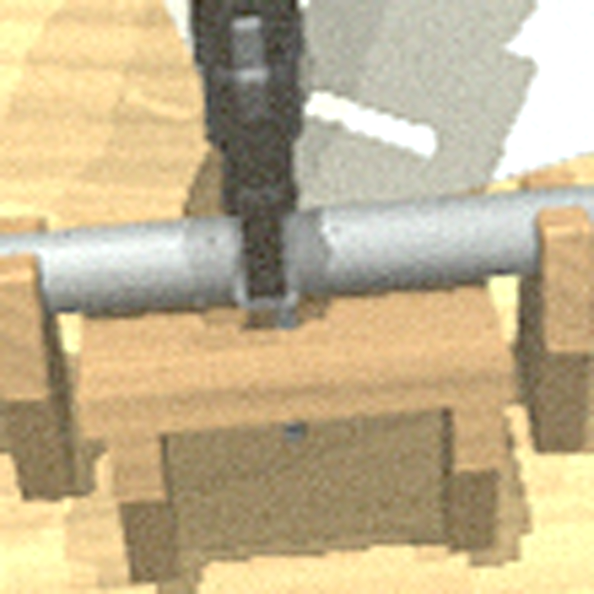

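The lower leg shows below the board at (295,430), and contact begins at z≈20 mm, so it is home or nearly so. I'll press lightly to confirm, then let go.

```bash
python3 -m jog '[{"grip":0.6,"xyz":[-0.0003,0,0.001],"dr":[0,0,0]},{"grip":0.6,"xyz":[-0.0003,0,0.0015],"dr":[0,0,0]},{"grip":0.6,"xyz":[-0.0003,0,0.0015],"dr":[0,0,0]}]'
python3 -c "
from go import *
bownow()"
```

```text
time: 8.4
eef_pos: [0.5921, -0.0115, 0.0962]
tcp_rot: [0.974, 0.063, 0.216, -0.014]
contact_force: [-12.8, -1.0, 12.2]
opening: 0.601
bow in pole [ 0.0006 -0.0031  0.02  ] F pole [-6.4  0.7 16.5] M [0.18 1.17 0.03] rot [-0.001  0.001  0.   ] op 0.601 t 8.4
```

```bash
python3 -m jog '[{"grip":0.3,"xyz":[0,0,-0.0015],"dr":[0,0,0]},{"grip":0.2,"xyz":[0,0,-0.0015],"dr":[0,0,0]},{"grip":0.15,"xyz":[0,0,-0.0015],"dr":[0,0,0]},{"grip":0.15,"xyz":[0,0,-0.0015],"dr":[0,0,0]},{"grip":0.15,"xyz":[0,0,-0.01],"dr":[0,0,0]},{"grip":0.15,"xyz":[0,0,-0.04],"dr":[0,0,0]},{"grip":0.15,"xyz":[0,0,-0.08],"dr":[0,0,0]},{"grip":0.15,"xyz":[0,0,-0.12],"dr":[0,0,0]},{"grip":0.15,"xyz":[0,0,-0.15],"dr":[0,0,0]},{"grip":0.15,"xyz":[0,0,-0.15],"dr":[0,0,0]},{"grip":0.15,"xyz":[0,0,-0.15],"dr":[0,0,0]}]'
python3 - <<'E'
from go import *
bownow()
ims={n:ctrl.read_camera(n)[:,:,::-1] for n in("scene","top")}
c=lambda im,x,y,w,h,k:cv2.convertScaleAbs(cv2.resize(im[y:y+h,x:x+w],None,fx=k,fy=k,interpolation=cv2.INTER_CUBIC),alpha=2)
cv2.imwrite("pics/f7.png",c(ims["scene"],250,175,110,110,5.4));cv2.imwrite("pics/g7.png",c(ims["top"],280,130,120,80,6))
cv2.imwrite("pics/s7.png",ims["scene"])
E
```

```text
time: 9.32
eef_pos: [0.53, -0.0199, 0.2337]
tcp_rot: [0.974, 0.063, 0.219, -0.012]
contact_force: [0.3, 0.5, -0.6]
opening: 0.849
bow in pole [ 0.0016 -0.0033  0.1711] F pole [ 0.   0.5 -0.7] M [-0.02  0.23  0.01] rot [-0.004  0.006  0.001] op 0.849 t 9.3167
```

View pics/f7.png

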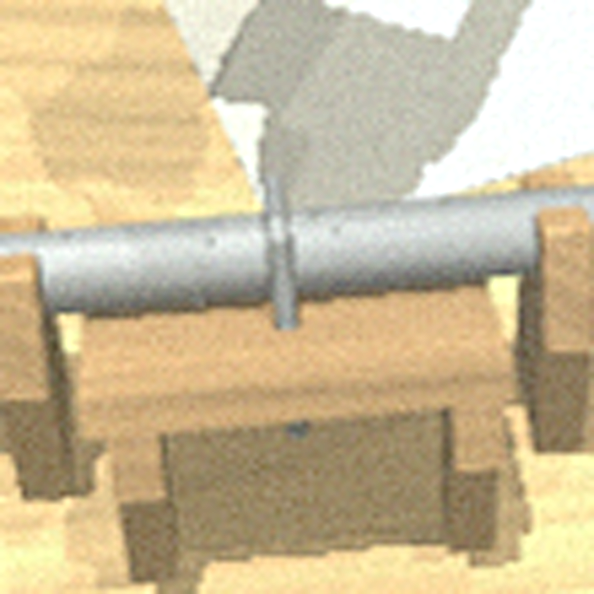

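View pics/g7.png

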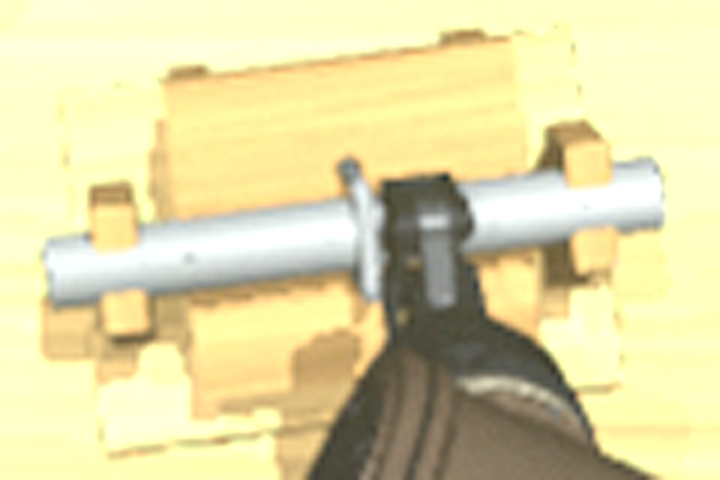

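View pics/s7.png

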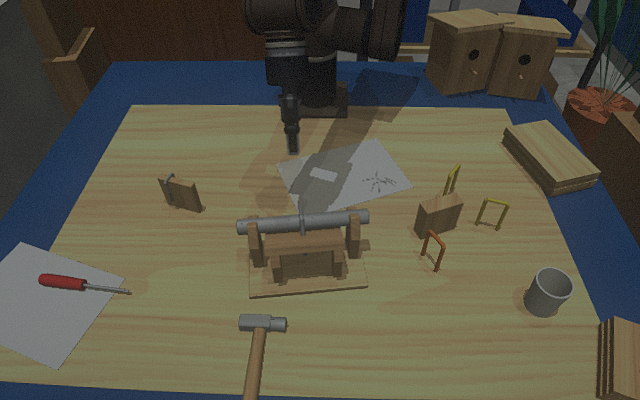

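```bash
python3 - <<'E'
from go import *
P=polef()
for z in(.018,.02,.024,.03):
    q=[[-.027,-.0035,z+.004],[.027,-.0035,z],[-.023,-.0035,z-.086]]
    w=PC+np.array(q)@P.T
    print(z,((proj("scene",w)-[250,175]+.5)*5.4-.5).round(0).tolist(),((proj("top",w)-[280,130]+.5)*6-.5).round(0).tolist())
im=ctrl.read_camera("scene")[:,:,::-1]
a=cv2.imread("pics/s7.png");print(cv2.absdiff(im,a)[190:280,250:360].mean(), ctrl.get_state()["eef_pos"])
cv2.imwrite("pics/f8.png",cv2.convertScaleAbs(cv2.resize(im[200:265,280:330],None,fx=11,fy=9,interpolation=cv2.INTER_CUBIC),alpha=2))
E
```

```text
0.018 [[278.0, 169.0], [286.0, 238.0], [294.0, 386.0]] [[376.0, 306.0], [361.0, 179.0], [354.0, 246.0]]
0.02 [[278.0, 164.0], [286.0, 232.0], [294.0, 381.0]] [[376.0, 308.0], [362.0, 180.0], [355.0, 247.0]]
0.024 [[277.0, 155.0], [285.0, 222.0], [293.0, 372.0]] [[377.0, 310.0], [363.0, 182.0], [356.0, 249.0]]
0.03 [[276.0, 140.0], [284.0, 207.0], [292.0, 359.0]] [[378.0, 314.0], [364.0, 185.0], [357.0, 252.0]]
2.982693602693603 [ 0.52850863 -0.0191424   0.2286425 ]
```

View pics/f8.png

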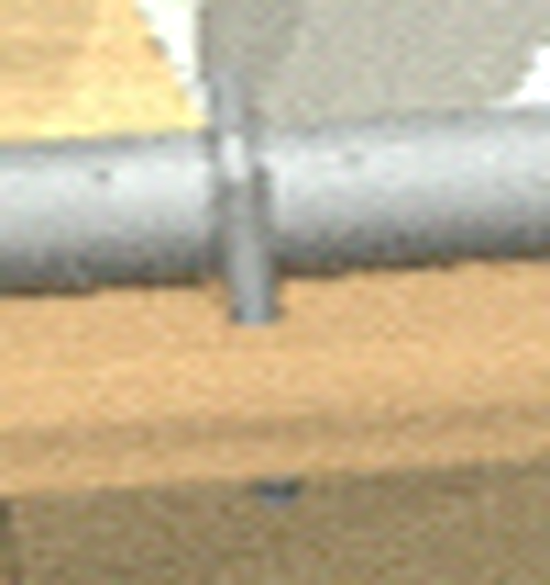

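```bash
python3 -c "
from go import *
ctrl.sign_off();bownow()"
```

```text
the job is handed in; nothing more can be done
the job is handed in; nothing more can be done
```

The large U-bolt is seated on the pole, with both legs through the board's holes. I let go of it, backed the gripper about 14 cm clear and handed the job in at about 9.5 s on the robot's clock.

**How it went:** I gripped the U-bolt outside its legs, lifted it off the thicker block and brought it square over the pole. I lined the leg tips up with the upper hole in the scene camera, then lowered it. The legs entered cleanly, with side forces under 2 N.

**Last checks:**
- **Seating:** contact came at z ≈ 20 mm in the pole's frame, and it held at 20 mm under a light press of about 16 N. That is the height given for home.
- **Position:** x ≈ 0.6 mm and y ≈ −3 mm in the pole's frame, tool square to the board within about 0.002 rad. These were read from the tool just before release, using my estimate of the grip.
- **Pictures after release:** one leg shows below the board. The near shoulder of the bow is where a seated U-bolt should appear. The far end drew about 2 to 3 pixels lower than predicted, which fits the camera error and does not suggest it is standing proud.
- **Small U-bolt:** I saw no movement in the scene picture.

**What disagreed:**
- **Grip position:** the two cameras differed by several millimetres on where the large U-bolt stood, and I shifted the wrong way before gripping. The legs sat about 8 mm off the pads' centre, but the grip held.
- **Second leg:** I did not see it in its hole. I infer it went in from the depth and the low forces.

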